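Clear the cup dryer: nest the tumblers in the caddy

ROBOT

A 7-joint arm with a two-finger parallel gripper is mounted at the origin on the work surface. World frame = base frame: x ahead of the robot, y to its left, z up, the work surface at z = 0. Lengths are in mm, angles in rad, forces in N, time in s.
With the tool pointing down it reaches from about 425 to 875 mm from the base axis. Payload 9.9 kg.
Tool frame: the origin (TCP) lies between the finger pads; the fingertips stand manip.tips_ahead ahead of it and the grasp point (between the pads) is the TCP (manip.tips_ahead is the distance from the TCP to the fingertips, in mm); z points along the fingers, y is the line along which they close (so a half turn about z gives the same grasp; the last joint's range is limited). The gripper opens to 85 mm and grips with 20 to 120 N. Pads are 22 mm wide; open, the fingers measure 114 mm over their backs; the gripper's body (76 mm by 85 mm) begins 54 mm behind the grasp point. The pads swing forward as they close: fully open they stand 13 mm farther back than shut.
Start: joints at [1.064, 0.576, 0.025, 1.437, -0.015, 1.129, -0.057], TCP at [276.968, -615.564, 250.289] pointing down, gripper open.
Joint ranges: [-2.76, 2.76], [-0.34, 2.15], [-1.52, 1.57], [0.19, 2.46], [-1.09, 4.23], [0.17, 1.99], [-2.82, 2.82]. Speed limits (rad/s): [2.22, 2.22, 3.01, 3.01, 3.14, 3.14, 3.14].

INTERFACE

Orientations are given as a rotation vector (axis times angle).
In Python, from station import manip, capture gives the robot as it stands.
- The arm moves only by the shell command python3 -m creep 'ROWS' [OPENING] [FORCE]. ROWS is a JSON object of lists of equal length, an entry for each row: "slide": the shift along the tool's x, y, z normalised to -1 to 1, where 1 is 0.4 m, a list of three; "roll": the turn about the tool's z normalised to -1 to 1, where 1 is 60 degrees. A call has 1 to 12 rows; each row shifts and turns the commanded pose from where the row before left it, along the tool's axes as they then stand; what a row does not reach is not made up. A row lasts 1/10 s, in which the tool goes at most 50 mm and 8.59 degrees, less where a joint would pass 70% of its speed; a pose out of reach is approached as far as the arm can. A call with a number of a shift or a turn outside -1 to 1 is refused whole. A call with a gripper value outside its range is refused whole. OPENING is the opening, from -1 (shut) to 1 (fully open), set as the call begins (- or left out, the last holds). The fingers move at their own pace and stop on an object; FORCE is the grip in N (left out, the last holds). Time passes only in rows, so rows that do not move let the fingers close. It gives the time, the measured TCP pose, the force, the opening and the grip force at its end, in the units of the state.
- manip.get_state(): the state, without advancing time (a new reading comes with each control period).
- capture(name): name is "side" or "top"; returns a dict with "pixels" (420x560x3 uint8, red, green, blue), "vfov" (degrees; the focal length in pixels is half the picture's height over the tangent of half this angle, whatever the lens; pixels are square), "cx", "cy" (the principal point, pixels), "world_from_camera" (4x4, takes a point from camera to world coordinates). Camera axes: x right, y down, z forward; pixel columns grow to the right and rows downward; lengths in mm; the calibration is good to about 2 mm. A picture is of the moment at which its call begins. There is no depth.
- manip.job_done(): hands the job in; it is judged then, once.
The state is a dict: "time": time; "q": joint angles; "qd": joint speeds; "tau": joint torques, N m; "position": TCP position; "ee_rot": TCP orientation; "force": force on the tool from outside, world axes, zero at the start; "ft_torque": the same for the moment, N m; "gripper_width": opening from 0.0 (shut) to 1.0 (fully open); "grasp_force": force on a finger pad.
Only numpy, scipy, OpenCV 4.12 (cv2) and the standard library are available. Lean on these libraries where they do the work, as an engineer would, in place of code of your own. Each camera call takes 0.05 s, during which the arm holds its last target. There are 200 camera calls.

TASK

The three white stacking tumblers (the ones with a narrow foot and a wider top) are dry. Take them out of the cup dryer's tray and nest them into one upright stack, each fully seated in the one below, standing on the floor of the empty bay of the carry caddy. Set each one down gently rather than letting it fall, and leave the straight-sided beaker in the tray, and the tin, the mug and the coffee jar, where they are.

Things in the scene. Friction and masses are not known exactly. Their poses are not given: they have to be found in the camera images.
- cup1: white stoneware stacking tumbler, loose, one of three alike, 180 g, 78 mm tall, no handle. Foot 49 mm across, 53 mm at its top; at 36 mm height a flat shoulder steps out to a wide band 63 to 64 mm across, up to the rim. Mouth 57 mm inside, 38 mm deep. Nested, its foot is in the mouth below and its shoulder on that rim, 42 mm above the lower one. Origin: centre of the underside, z up.
- cup2: white stoneware stacking tumbler, loose, one of three alike, 180 g, 78 mm tall, no handle. Foot 49 mm across, 53 mm at its top; at 36 mm height a flat shoulder steps out to a wide band 63 to 64 mm across, up to the rim. Mouth 57 mm inside, 38 mm deep. Nested, its foot is in the mouth below and its shoulder on that rim, 42 mm above the lower one. Origin: centre of the underside, z up.
- cup3: white stoneware stacking tumbler, loose, one of three alike, 180 g, 78 mm tall, no handle. Foot 49 mm across, 53 mm at its top; at 36 mm height a flat shoulder steps out to a wide band 63 to 64 mm across, up to the rim. Mouth 57 mm inside, 38 mm deep. Nested, its foot is in the mouth below and its shoulder on that rim, 42 mm above the lower one. Origin: centre of the underside, z up.
- dryer: cup dryer, fixed: a white machine 300 x 200 x 190 mm with an open steel tray, 250 x 250 mm, drawn out on its +y side. Origin: on the desk under the tray's centre; tray floor at z = 12 mm, its rim at 25 mm; the machine spans y = -145 to -345 mm. Four vessels stand in the tray, one in each quarter, about 58 mm from its centre lines.
- caddy: grey plastic carry caddy, fixed, 150 x 270 x 45 mm with 5 mm walls and floor, divided by a wall across its middle into two bays of 140 x 127 mm; the bay on its -y side is empty, the one on its +y side holds a tin. Origin: centre of the underside.
- free_bay (a point): centre of the inner floor of the caddy's empty bay; axes as the caddy's. The bay reaches 70 mm to either side in x and about 63 mm in y; its walls rise 40 mm above this point.
- beaker: straight-sided white stoneware beaker, 54 mm outside diameter, 84 mm tall, 4 mm wall, standing in the dryer's tray among the tumblers, a bystander to be left alone. Origin: centre of the underside.
- tin: plain steel tin, 60 mm diameter, 85 mm tall, in the caddy's other bay, a bystander to be left alone. Origin: centre of the underside.
- mug: white mug with a handle, 80 mm diameter, 90 mm tall, a bystander to be left alone. Origin: centre of the underside.
- jar: coffee jar with a black cap, 70 mm diameter, 90 mm tall, a bystander to be left alone. Origin: centre of the underside.
There are look-alikes about, which are no part of the job. Leave any blue or red look-alike of the cup3 alone.

How it is judged:
By the outcome, as a careful person would: the job done as asked, in the order asked, and still so for the second after the job is handed in, with the robot touching nothing.
It also fails if it takes over 72 s, if anything falls off the work surface, if the arm or the gripper's body presses on something with over 40 N, if the wrist force passes 120 N, or if a joint passes its speed limit or range.

## Working session

There is one attempt and no reset: what is moved stays moved. The work goes in short steps, Python scripts to look and compute and a shell command to move; the robot and the scene stay as the last step left them, time stands still between calls to the robot, and variables do not carry over. Pictures are saved under pics/ and viewed, at most 10 in all, crops included, and the job is handed in when it is done.

```bash
ls; mkdir -p pics; python3 - <<'E'
from station import manip, capture
import cv2
s=manip.get_state();print({k:s[k] for k in('time','position','ee_rot','force','gripper_width')},manip.tips_ahead)
for n in('side','top'):
    c=capture(n);cv2.imwrite(f'pics/{n}0.png',c['pixels'][:,:,::-1]);print(n,c['vfov'],c['cx'],c['cy'],c['world_from_camera'],c.keys())
E
```

```text
pics
{'time': 0.0, 'position': array([ 276.81101588, -615.15842023,  249.43214435]), 'ee_rot': array([-3.07004849e+00, -6.58908107e-01,  6.25979277e-04]), 'force': array([ 0.90180786, -0.06764992,  0.67710645]), 'gripper_width': 1.0012751155283166} 19.0
side 51.41617330602687 280.63007143770824 214.99458426665745 [[-9.00926607e-01 -2.24021362e-01  3.71679538e-01  1.46988159e+02]
 [-4.33543106e-01  5.02655282e-01 -7.47915799e-01  8.55479832e+02]
 [-1.92775673e-02 -8.34956344e-01 -5.49978435e-01  6.90696980e+02]
 [ 0.00000000e+00  0.00000000e+00  0.00000000e+00  1.00000000e+00]] dict_keys(['pixels', 'vfov', 'cx', 'cy', 'world_from_camera'])
top 55.95060463957132 278.61839677459994 208.67432654701298 [[-8.10525554e-03 -9.82316197e-01  1.87053987e-01  4.52882047e+02]
 [-9.99714766e-01  3.75766629e-03 -2.35853149e-02  1.26526071e+00]
 [ 2.24653503e-02 -1.87191798e-01 -9.82066464e-01  8.39638282e+02]
 [ 0.00000000e+00  0.00000000e+00  0.00000000e+00  1.00000000e+00]] dict_keys(['pixels', 'vfov', 'cx', 'cy', 'world_from_camera'])
```

View pics/side0.png

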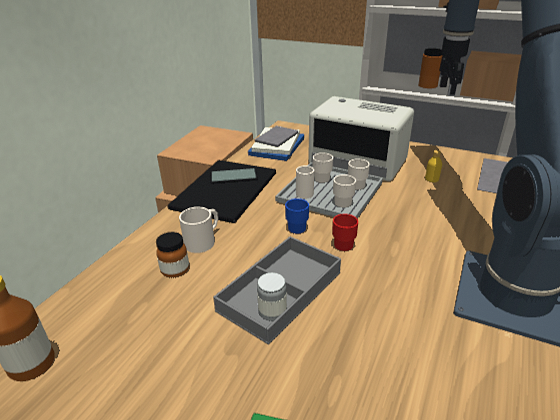

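View pics/top0.png

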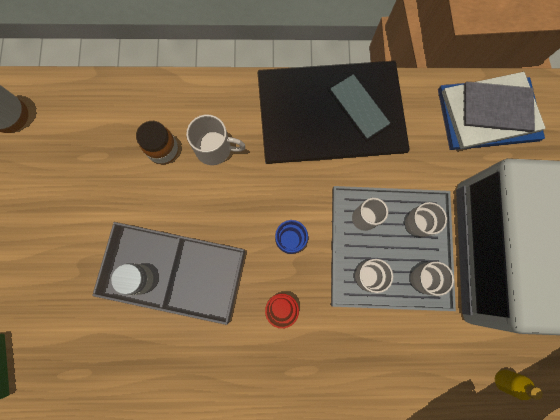

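Side view: the dryer sits at the back with four vessels, and the narrow straight beaker is at (305,182). In the top view (up = +x, right = −y) the beaker is at (372,213) and the tumblers are at (427,219), (374,276) and (433,278). The empty bay is the right half of the caddy, around (206,278). Next I'll measure these.

```bash
cat > h.py <<'E'
from station import manip, capture
import cv2, numpy as np
def ray(c,u,v,z):
    f=210/np.tan(np.radians(c['vfov']/2)); T=np.array(c['world_from_camera'])
    d=T[:3,:3]@np.array([(u-c['cx'])/f,(v-c['cy'])/f,1]); o=T[:3,3]
    return (o+d*(z-o[2])/d[2]).round(1)
def proj(c,p):
    f=210/np.tan(np.radians(c['vfov']/2)); T=np.linalg.inv(np.array(c['world_from_camera']))
    q=T[:3,:3]@np.array(p)+T[:3,3]; return f*q[0]/q[2]+c['cx'],f*q[1]/q[2]+c['cy']
E
python3 - <<'E'
from h import *
c=capture('top');s=capture('side')
im=c['pixels'];b=cv2.resize(im[170:320,320:470],None,fx=5,fy=5,interpolation=cv2.INTER_CUBIC)
cv2.imwrite('pics/tray.png',b[:,:,::-1])
hsv=cv2.cvtColor(im,cv2.COLOR_RGB2HSV)
for n,z,(u,v) in [('A',90,(427,219)),('B',90,(374,276)),('C',90,(433,278)),('beaker',96,(372,213))]: print(n,ray(c,u,v,z))
for n,z,p in [('tray',25,[(333,188),(454,192),(454,308),(333,304)]),('caddy',45,[(116,223),(245,247),(229,322),(96,295)]),('divider',45,[(183,237),(166,309)]),('red',70,[(282,309)]),('blue',70,[(292,236)]),('tin',90,[(126,278)])]:
    P=np.array([ray(c,u,v,z) for u,v in p]);print(n,P[:,:2].tolist(),P.mean(0))
E
```

```text
A [ 574.2 -304.2   90. ]
B [ 466.1 -195.1   90. ]
C [ 461.6 -306.7   90. ]
beaker [ 585.4 -196.    96. ]
tray [[652.3, -134.3], [642.9, -393.5], [402.3, -371.3], [412.4, -126.2]] [ 527.475 -256.325   25.   ]
caddy [[576.1, 310.0], [526.2, 50.3], [381.3, 80.0], [434.7, 338.9]] [479.575 194.8    45.   ]
divider [[547.1, 174.7], [406.9, 202.3]] [477.  188.5  45. ]
red [[406.3, -22.0]] [406.3 -22.   70. ]
blue [[544.9, -43.0]] [544.9 -43.   70. ]
tin [[466.0, 267.1]] [466.  267.1  90. ]
```

View pics/tray.png

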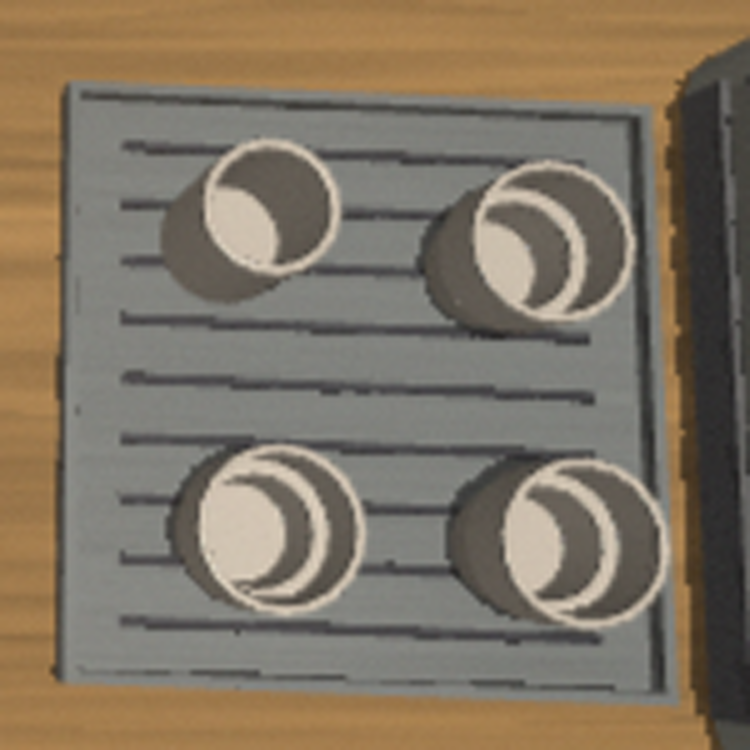

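Zoomed rim centres in full-image pixels: tumblers A (430.6,217.8), B (376.0,275.3), C (436.8,278.2); beaker (374.0,210.8). Tray corners are at crop (65,82), (653,105), (680,703), (58,682). I'll compute these points and check the scale against the known tray size, the spacing and the rim diameter.

```bash
python3 - <<'E'
from h import *
c=capture('top');s=capture('side');im=c['pixels']
P=np.array([ray(c,320+x/5-.4,170+y/5-.4,25) for x,y in [(65,82),(653,105),(680,703),(58,682)]])
print(P[:,:2].tolist(),P.mean(0),[round(np.linalg.norm(P[i]-P[i-1]),1) for i in range(4)])
for n,z,b in [('A',90,(475,635,160,321)),('B',90,(198,365,444,613)),('C',90,(503,669,458,628)),('bk',96,(204,341,139,274))]:
    f=lambda x,y:ray(c,320+x/5-.4,170+y/5-.4,z)
    xm,ym=(b[0]+b[1])/2,(b[2]+b[3])/2
    p=f(xm,ym);print(n,p,'dia',np.linalg.norm(f(b[0],ym)-f(b[1],ym)).round(1),np.linalg.norm(f(xm,b[2])-f(xm,b[3])).round(1),'side px',np.round(proj(s,p)))
d=cv2.resize(s['pixels'][140:320,210:380],None,fx=4,fy=4,interpolation=cv2.INTER_CUBIC)
e=cv2.resize(im[210:330,85:255],None,fx=4,fy=4,interpolation=cv2.INTER_CUBIC)
cv2.imwrite('pics/s1.png',d[:600,:,::-1]);cv2.imwrite('pics/t1.png',e[:,:,::-1])
E
```

```text
[[656.7, -133.6], [646.0, -385.5], [397.9, -374.2], [408.5, -122.4]] [ 527.275 -253.925   25.   ] [np.float64(248.5), np.float64(252.1), np.float64(248.4), np.float64(252.0)]
A [ 576.7 -311.4   90. ] dia 62.6 63.5 side px [322. 157.]
B [ 467.4 -198.7   90. ] dia 63.1 62.8 side px [344. 180.]
C [ 461.1 -313.9   90. ] dia 63.2 63.3 side px [358. 163.]
bk [ 589.5 -200.3   96. ] dia 53.0 52.9 side px [305. 170.]
```

View pics/s1.png

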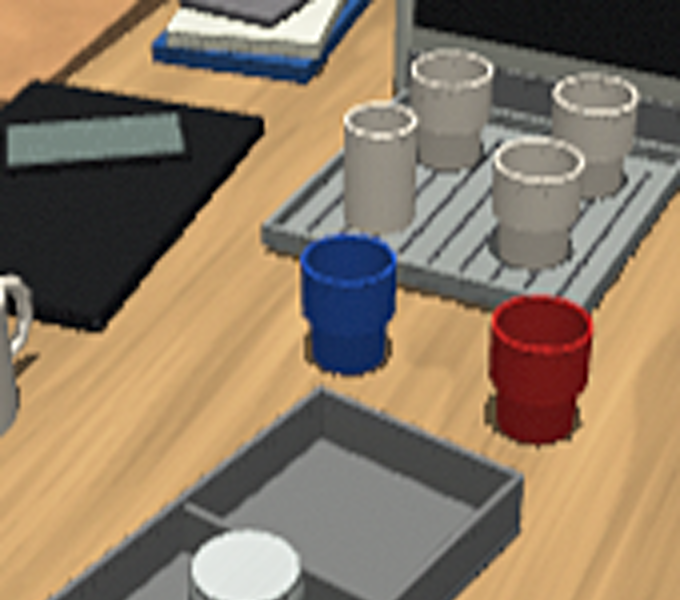

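View pics/t1.png

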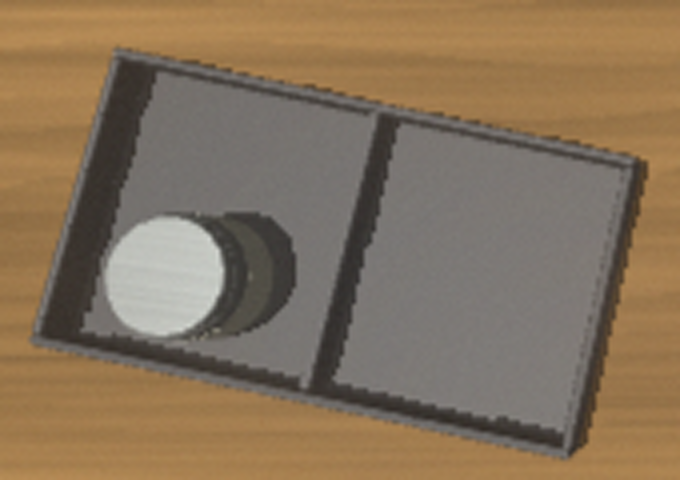

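The side-view reprojection agrees with these positions. Caddy rim corners in this crop are (117,49), (644,158), (575,457) and (33,343). First move: turn the tool so its axes line up with the world, and raise a little.

```bash
python3 -m creep '{"slide":[[0,0,-0.02],[0,0,-0.02],[0,0,-0.02],[0,0,-0.02],[0,0,0]],"roll":[0.101,0.101,0.101,0.101,0]}' 1 40; python3 - <<'E'
from h import *
from scipy.spatial.transform import Rotation as R
c=capture('top')
P=np.array([ray(c,85+x/4-.375,210+y/4-.375,45) for x,y in [(117,49),(644,158),(575,457),(33,343)]])
m=P.mean(0);l=((P[1]+P[2])-(P[0]+P[3]))/2;u=l/np.linalg.norm(l)
print(P[:,:2].tolist(),m,np.linalg.norm(l),'bay',m+u*66)
s=manip.get_state();print(s['position'],R.from_rotvec(s['ee_rot']).as_matrix().round(3).tolist())
E
```

```text
time: 0.8
position: [277.2, -615.9, 283.3]
ee_rot: [3.14, -0.003, 0.001]
force: [0.1, 0.6, 0.3]
gripper_width: 0.998
grasp_force: 0.0
[[578.4, 314.4], [522.0, 49.0], [377.9, 81.2], [434.0, 344.8]] [478.075 197.35   45.   ] 270.4150744688617 bay [464.34610561 132.79368769  45.        ]
[ 277.16498904 -615.66350388  282.54945566] [[1.0, 0.002, 0.0], [0.002, -1.0, -0.001], [0.0, 0.001, -1.0]]
```

```bash
python3 -m creep '{"slide":[[0.04,-0.066,0],[0.04,-0.066,0],[0.04,-0.066,0],[0.04,-0.066,0],[0.04,-0.066,0],[0.04,-0.066,0],[0.04,-0.066,0],[0.04,-0.066,0],[0.04,-0.066,0],[0.04,-0.066,0],[0.03,-0.047,0],[0.03,-0.047,0]],"roll":[0,0,0,0,0,0,0,0,0,0,0,0]}'; python3 -m creep '{"slide":[[0,0,0],[0,0,0]],"roll":[0,0]}'
```

```text
time: 2.05
position: [461.4, -312.7, 281.8]
ee_rot: [-3.141, -0.006, 0.001]
force: [0.5, -1.3, -0.5]
gripper_width: 0.995
grasp_force: 0.0
time: 2.25
position: [461.0, -313.8, 281.9]
ee_rot: [-3.142, -0.005, 0.001]
force: [-1.6, -0.9, 0.3]
gripper_width: 1.002
grasp_force: 0.0
```

```bash
python3 -m creep '{"slide":[[0,0,0.055],[0,0,0.055],[0,0,0.055],[0,0,0.055],[0,0,0.055],[0,0,0.055],[0,0,0.055],[0,0,0.055],[0,0,0.055],[0,0,0.015],[0,0,0.015],[0,0,0]],"roll":[0,0,0,0,0,0,0,0,0,0,0,0]}' && python3 -m creep '{"slide":[[0,0,0],[0,0,0],[0,0,0],[0,0,0],[0,0,0],[0,0,0],[0,0,0],[0,0,0],[0,0,0],[0,0,0]],"roll":[0,0,0,0,0,0,0,0,0,0]}' -1 35
```

```text
time: 3.45
position: [460.8, -314.5, 72.2]
ee_rot: [3.142, -0.001, -0.0]
force: [1.1, -0.2, 0.2]
gripper_width: 1.0
grasp_force: 0.0
time: 4.45
position: [461.5, -314.3, 73.6]
ee_rot: [3.141, -0.0, 0.002]
force: [-1.4, 0.2, 5.4]
gripper_width: 0.745
grasp_force: 37.5
```

```bash
python3 -m creep '{"slide":[[0,0,-0.01],[0,0,-0.03],[0,0,-0.06],[0,0,-0.06],[0,0,-0.06],[0,0,-0.06],[0,0,-0.06],[0,0,-0.04],[0,0,-0.02],[0,0,0]],"roll":[0,0,0,0,0,0,0,0,0,0]}' && python3 -m creep '{"slide":[[0,-0.04,0],[0,-0.07,0],[0,-0.1,0],[0.001,-0.11,0],[0.001,-0.12,0],[0.001,-0.12,0],[0.001,-0.12,0],[0.001,-0.12,0],[0.001,-0.11,0],[0.001,-0.1,0],[0.001,-0.07,0],[0,-0.04,0]],"roll":[0,0,0,0,0,0,0,0,0,0,0,0]}'; python3 -m creep '{"slide":[[0,0,0],[0,0,0],[0,0,0]],"roll":[0,0,0]}'
```

```text
time: 5.45
position: [461.4, -314.2, 233.7]
ee_rot: [3.141, -0.0, 0.003]
force: [0.0, 0.5, -3.1]
gripper_width: 0.739
grasp_force: 39.4
time: 6.65
position: [462.8, 137.6, 231.4]
ee_rot: [-3.141, -0.006, 0.003]
force: [-0.2, -0.1, -1.7]
gripper_width: 0.744
grasp_force: 39.4
time: 6.95
position: [463.9, 132.9, 231.9]
ee_rot: [3.141, -0.002, -0.002]
force: [-0.3, -0.8, -1.9]
gripper_width: 0.738
grasp_force: 39.4
```

```bash
python3 -m creep '{"slide":[[0,0,0.03],[0,0,0.05],[0,0,0.06],[0,0,0.06],[0,0,0.06],[0,0,0.06],[0,0,0.04],[0,0,0.02],[0,0,0.015],[0,0,0.005],[0,0,0],[0,0,0]],"roll":[0,0,0,0,0,0,0,0,0,0,0,0]}' && python3 -m creep '{"slide":[[0,0,0.0025],[0,0,0.0025],[0,0,0.0025],[0,0,0.0025],[0,0,0]],"roll":[0,0,0,0,0]}'
```

```text
time: 8.15
position: [464.7, 134.0, 72.9]
ee_rot: [-3.141, 0.001, -0.002]
force: [0.3, -0.2, -2.2]
gripper_width: 0.743
grasp_force: 39.4
time: 8.65
position: [464.3, 134.0, 68.2]
ee_rot: [3.142, -0.0, -0.0]
force: [0.2, -0.1, -2.3]
gripper_width: 0.742
grasp_force: 39.4
```

```bash
python3 -c "
from h import *
s=capture('side');cv2.imwrite('pics/s2.png',cv2.resize(s['pixels'][180:340,200:380],None,fx=4,fy=4)[:600,:,::-1])"
```

```text
(no output)
```

View pics/s2.png

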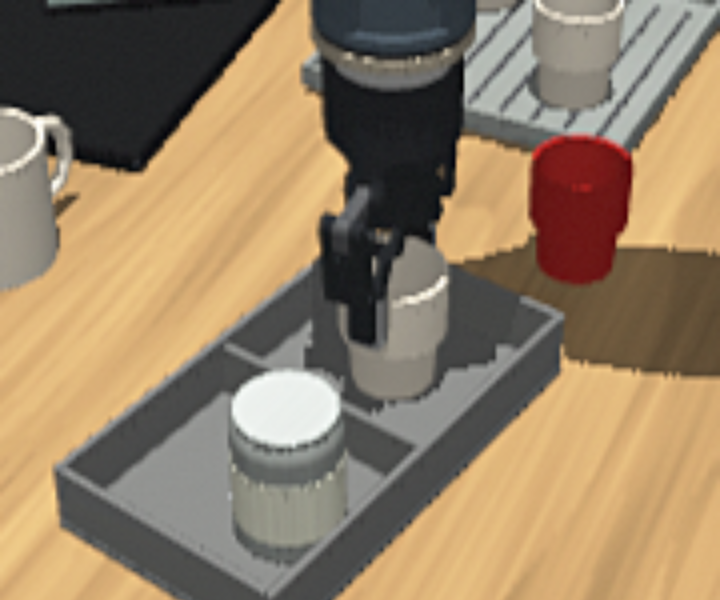

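The picture shows the cup upright in the pads over the empty bay, with its foot near (395,385) just above the floor. I'll lower it in 1 mm rows until contact.

```bash
python3 -m creep '{"slide":[[0,0,0.0025],[0,0,0.0025],[0,0,0.0015],[0,0,0]],"roll":[0,0,0,0]}'; python3 -m creep '{"slide":[[0,0,0.0015],[0,0,0]],"roll":[0,0]}'
```

```text
time: 9.1
position: [464.4, 134.0, 66.5]
ee_rot: [-3.141, 0.001, -0.001]
force: [-3.1, -1.2, 13.4]
gripper_width: 0.742
grasp_force: 40.7
time: 9.3
position: [464.4, 134.0, 66.5]
ee_rot: [-3.141, 0.001, -0.002]
force: [-4.8, -1.8, 22.9]
gripper_width: 0.739
grasp_force: 41.4
```

Contact at TCP z = 66.5, so the grip is 61.5 mm above the foot. Back off slightly, open, and rise.

```bash
python3 -m creep '{"slide":[[0,0,-0.004],[0,0,0],[0,0,0],[0,0,0],[0,0,0],[0,0,0],[0,0,0],[0,0,0]],"roll":[0,0,0,0,0,0,0,0]}' 1; python3 -m creep '{"slide":[[0,0,-0.01],[0,0,-0.04],[0,0,-0.08],[0,0,-0.1],[0,0,-0.1],[0,0,-0.06],[0,0,-0.03],[0,0,0]],"roll":[0,0,0,0,0,0,0,0]}'; python3 -m creep '{"slide":[[0,0.04,0],[0,0.07,0],[0,0.08,0],[0,0.1,0],[0,0.12,0],[0,0.12,0],[0,0.1,0],[0,0.09,0],[0,0.06,0],[0,0.03,0],[0,0.02,0],[0,0,0]],"roll":[0,0,0,0,0,0,0,0,0,0,0,0]}'
python3 - <<'E'
from h import *
c=capture('top');print(manip.get_state()['position'])
f=lambda p:[round(v,1) for v in p]
def white(c,lo,hi,z):
    u0,v0,u1,v1=lo+hi
    g=cv2.resize(cv2.cvtColor(c['pixels'],cv2.COLOR_RGB2GRAY)[v0:v1,u0:u1],None,fx=5,fy=5,interpolation=cv2.INTER_CUBIC)
    _,m=cv2.threshold(g,0,255,cv2.THRESH_OTSU)
    k,_=cv2.findContours(m,cv2.RETR_EXTERNAL,cv2.CHAIN_APPROX_NONE)
    k=max(k,key=cv2.contourArea);e=cv2.fitEllipse(cv2.convexHull(k))
    print(e,ray(c,u0+e[0][0]/5-.4,v0+e[0][1]/5-.4,z),cv2.boundingRect(k))
u,v=proj(c,(464.4,133.5,83));u,v=int(u),int(v);print(u,v)
white(c,(u-30,v-30),(u+30,v+30),83)
e=cv2.resize(c['pixels'][v-45:v+45,u-60:u+60],None,fx=5,fy=5,interpolation=cv2.INTER_CUBIC)
cv2.imwrite('pics/t2.png',e[:,:,::-1])
E
```

```text
time: 10.1
position: [464.3, 134.0, 66.7]
ee_rot: [3.142, -0.0, -0.0]
force: [0.5, 1.2, 0.5]
gripper_width: 1.002
grasp_force: 0.0
time: 10.9
position: [465.1, 134.3, 236.7]
ee_rot: [-3.14, 0.001, -0.006]
force: [0.6, -1.4, -0.2]
gripper_width: 1.003
grasp_force: 0.0
time: 12.1
position: [464.2, -197.9, 234.2]
ee_rot: [-3.141, 0.001, 0.001]
force: [0.2, 0.6, 0.5]
gripper_width: 1.001
grasp_force: 0.0
[ 464.33802804 -197.08199586  234.34832225]
199 278
((151.03431701660156, 154.4674072265625), (166.98178100585938, 173.7406768798828), 30.639862060546875) [464.2 134.   83. ] (68, 69, 167, 172)
```

View pics/t2.png

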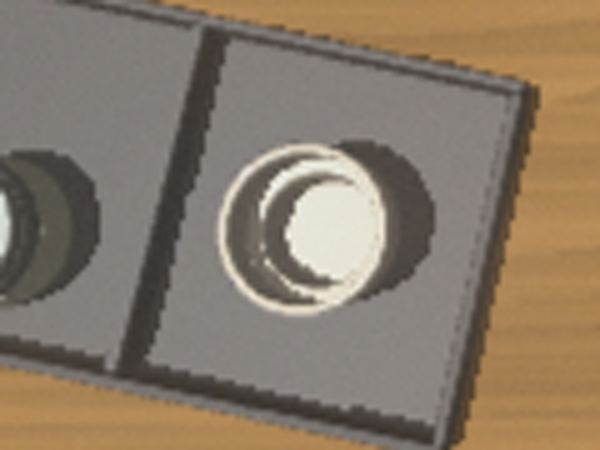

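Cup 1 stands upright in the bay; its rim centre is at crop (302,229), which is (464.2,134.0) and matches the tool. Next is tumbler B at (467.4,−198.7).

```bash
python3 -m creep '{"slide":[[0.0075,0.003,0.03],[0,0,0.05],[0,0,0.06],[0,0,0.06],[0,0,0.06],[0,0,0.05],[0,0,0.04],[0,0,0.03],[0,0,0.02],[0,0,0],[0,0,0]],"roll":[0,0,0,0,0,0,0,0,0,0,0]}' && python3 -m creep '{"slide":[[0,0,0],[0,0,0],[0,0,0],[0,0,0],[0,0,0],[0,0,0],[0,0,0],[0,0,0],[0,0,0],[0,0,0]],"roll":[0,0,0,0,0,0,0,0,0,0]}' -1 35
```

```text
time: 13.25
position: [467.5, -199.1, 74.9]
ee_rot: [3.142, -0.0, 0.001]
force: [0.8, -0.4, 0.4]
gripper_width: 0.999
grasp_force: 0.0
time: 14.25
position: [467.7, -199.3, 75.6]
ee_rot: [3.141, -0.001, 0.002]
force: [-1.2, 1.2, 6.3]
gripper_width: 0.723
grasp_force: 37.6
```

```bash
python3 -m creep '{"slide":[[0,0,-0.01],[0,0,-0.03],[0,0,-0.06],[0,0,-0.06],[0,0,-0.06],[0,0,-0.06],[0,0,-0.06],[0,0,-0.04],[0,0,-0.02],[0,0,0]],"roll":[0,0,0,0,0,0,0,0,0,0]}' && python3 -m creep '{"slide":[[0,-0.04,0],[0,-0.07,0],[-0.002,-0.09,0],[-0.002,-0.1,0],[-0.002,-0.11,0],[-0.002,-0.11,0],[0,-0.1,0],[0,-0.09,0],[0,-0.06,0],[0,-0.04,0],[0,-0.023,0],[0,0,0]],"roll":[0,0,0,0,0,0,0,0,0,0,0,0]}'; python3 -m creep '{"slide":[[0,0,0],[0,0,0]],"roll":[0,0]}'
```

```text
time: 15.25
position: [467.6, -199.3, 236.0]
ee_rot: [3.141, -0.001, 0.003]
force: [-0.4, -0.4, -1.6]
gripper_width: 0.724
grasp_force: 39.0
time: 16.45
position: [463.8, 134.8, 234.0]
ee_rot: [3.141, 0.002, -0.002]
force: [0.1, -0.0, -1.8]
gripper_width: 0.723
grasp_force: 38.9
time: 16.65
position: [464.2, 132.7, 234.5]
ee_rot: [3.141, -0.003, -0.001]
force: [-0.3, 0.9, -1.0]
gripper_width: 0.718
grasp_force: 38.9
```

```bash
python3 - <<'E'
from h import *
a=capture('side')['pixels'][90:330,180:400];b=capture('top')['pixels'][190:350,110:290]
a=cv2.resize(a,None,fx=2,fy=2,interpolation=cv2.INTER_CUBIC);b=cv2.resize(b,None,fx=1.9,fy=3*.633,interpolation=cv2.INTER_CUBIC)
o=np.zeros((480,790,3),np.uint8);o[:480,:440]=a;o[:b.shape[0],445:445+b.shape[1]]=b[:,:345]
cv2.imwrite('pics/st3.png',o[:,:,::-1])
E
```

```text
(no output)
```

View pics/st3.png

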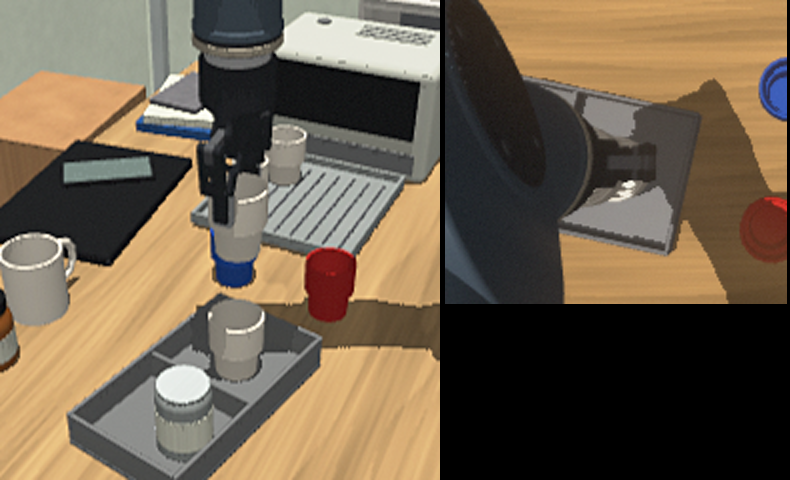

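The held tumbler hangs upright above cup 1, with its foot at about (238,250) in the left pane. I'll check numerically where it sits relative to the pads.

```bash
python3 - <<'E'
from h import *
s=capture('side');p=manip.get_state()['position'];print(p)
hs=cv2.cvtColor(s['pixels'],cv2.COLOR_RGB2HSV).astype(int)
def edges(cu,v,h):
    r=hs[v]; return [u for u in range(cu-h,cu+h) if r[u,1]<45 and r[u,2]>95]
for name,c in (('held',(464.2,133.5,171)),('placed',(464.2,134.0,5))):
  for dz in(8,12,18,24):
    q=np.array(c)+[0,0,dz];u,v=proj(s,q);e=edges(int(u),int(v),22)
    l=proj(s,q+np.array([-.9,-.434,0])*25.5)[0]; r=proj(s,q-np.array([-.9,-.434,0])*25.5)[0]
    print(name,dz,round(u,1),round(v,1),'pred',round(r,1),round(l,1),'seen',e[0] if e else 0,e[-1] if e else 0,len(e))
E
```

```text
[464.26060553 133.14009634 234.73377566]
held 8 297.9 211.9 pred 286.0 309.7 seen 287 309 23
held 12 297.9 210.3 pred 286.0 309.7 seen 287 318 27
held 18 297.9 208.0 pred 286.0 309.8 seen 287 318 27
held 24 297.9 205.6 pred 285.9 309.8 seen 287 318 32
placed 8 297.6 270.9 pred 286.8 308.4 seen 275 318 39
placed 12 297.6 269.6 pred 286.8 308.4 seen 275 318 41
placed 18 297.6 267.7 pred 286.8 308.5 seen 275 318 40
placed 24 297.6 265.7 pred 286.7 308.5 seen 275 310 28
```

```bash
python3 -m creep '{"slide":[[0,-0.0015,0.02],[0,0,0.04],[0,0,0.05],[0,0,0.05],[0,0,0.03],[0,0,0.02],[0,0,0],[0,0,0]],"roll":[0,0,0,0,0,0,0,0]}'; python3 -m creep '{"slide":[[0,0,0.01],[0,0,0.01],[0,0,0.01],[0,0,0]],"roll":[0,0,0,0]}'
```

```text
time: 17.6
position: [464.4, 134.6, 150.9]
ee_rot: [-3.142, 0.001, -0.0]
force: [0.3, -0.6, -1.9]
gripper_width: 0.719
grasp_force: 38.9
time: 18.0
position: [463.9, 134.5, 138.3]
ee_rot: [3.141, -0.0, -0.001]
force: [-1.6, 0.3, -1.5]
gripper_width: 0.721
grasp_force: 39.0
```

Foot is inside the mouth with no contact. Continuing down.

```bash
python3 -m creep '{"slide":[[0,0,0.01],[0,0,0.01],[0,0,0.01],[0,0,0.01],[0,0,0.01],[0,0,0]],"roll":[0,0,0,0,0,0]}'; python3 -m creep '{"slide":[[0,0,0.0075],[0,0,0.0025],[0,0,0.0025],[0,0,0]],"roll":[0,0,0,0]}'
```

```text
time: 18.6
position: [463.9, 134.5, 118.1]
ee_rot: [3.141, -0.0, -0.001]
force: [0.4, 0.2, -2.7]
gripper_width: 0.72
grasp_force: 39.0
time: 19.0
position: [464.2, 134.6, 113.7]
ee_rot: [-3.142, 0.0, 0.0]
force: [0.3, 0.0, -1.6]
gripper_width: 0.72
grasp_force: 39.0
```

```bash
python3 -m creep '{"slide":[[0,0,0.0025],[0,0,0.0025],[0,0,0]],"roll":[0,0,0]}'; python3 -m creep '{"slide":[[0,0,0.002],[0,0,0]],"roll":[0,0]}'; python3 -m creep '{"slide":[[0,0,0.002],[0,0,0]],"roll":[0,0]}'
```

```text
time: 19.3
position: [464.1, 134.6, 111.6]
ee_rot: [3.142, -0.0, -0.0]
force: [0.3, -0.6, -2.4]
gripper_width: 0.723
grasp_force: 39.0
time: 19.5
position: [464.1, 134.6, 110.8]
ee_rot: [3.142, -0.0, -0.0]
force: [-0.7, -0.4, -1.3]
gripper_width: 0.724
grasp_force: 39.0
time: 19.7
position: [464.3, 134.5, 110.5]
ee_rot: [-3.142, 0.001, -0.001]
force: [-0.9, -0.0, 5.0]
gripper_width: 0.717
grasp_force: 39.7
```

Contact at 110.5, as predicted for fully seated (110.6). Release, rise and go to tumbler A.

```bash
python3 -m creep '{"slide":[[0,0,-0.001],[0,0,0],[0,0,0],[0,0,0],[0,0,0],[0,0,0],[0,0,0],[0,0,0]],"roll":[0,0,0,0,0,0,0,0]}' 1; python3 -m creep '{"slide":[[0,0,-0.01],[0,0,-0.04],[0,0,-0.08],[0,0,-0.09],[0,0,-0.08],[0,0,-0.03],[0,0,-0.02],[0,0,0]],"roll":[0,0,0,0,0,0,0,0]}'; python3 -m creep '{"slide":[[0.01,0.05,0],[0.02,0.08,0],[0.03,0.11,0],[0.03,0.11,0],[0.03,0.12,0],[0.03,0.12,0],[0.03,0.12,0],[0.03,0.12,0],[0.03,0.11,0],[0.02,0.09,0],[0.011,0.054,0],[0.01,0.03,0]],"roll":[0,0,0,0,0,0,0,0,0,0,0,0]}'; python3 -m creep '{"slide":[[0,0,0],[0,0,0],[0,0,0]],"roll":[0,0,0]}'
python3 - <<'E'
from h import *
c=capture('top');print(manip.get_state()['position'])
u,v=[int(x) for x in proj(c,(464.2,134,125))];a,b=u-28,v-28
g=cv2.resize(cv2.cvtColor(c['pixels'],cv2.COLOR_RGB2GRAY)[b:v+28,a:u+28],None,fx=5,fy=5,interpolation=cv2.INTER_CUBIC)
_,m=cv2.threshold(g,0,255,cv2.THRESH_OTSU)
k,_=cv2.findContours(m,cv2.RETR_EXTERNAL,cv2.CHAIN_APPROX_NONE);k=max(k,key=cv2.contourArea);e=cv2.fitEllipse(cv2.convexHull(k))
print(e,ray(c,a+e[0][0]/5-.4,b+e[0][1]/5-.4,125))
E
```

```text
time: 20.5
position: [464.2, 134.6, 110.5]
ee_rot: [-3.142, 0.0, 0.0]
force: [-0.1, -0.9, -0.7]
gripper_width: 1.0
grasp_force: 0.0
time: 21.3
position: [464.4, 134.6, 251.3]
ee_rot: [-3.141, 0.0, -0.002]
force: [1.0, -1.1, -0.5]
gripper_width: 1.0
grasp_force: 0.0
time: 22.5
position: [575.5, -313.5, 248.6]
ee_rot: [-3.141, 0.005, 0.004]
force: [0.9, -0.1, 1.0]
gripper_width: 0.997
grasp_force: 0.0
time: 22.8
position: [576.7, -309.0, 250.4]
ee_rot: [-3.141, -0.003, 0.0]
force: [0.2, -0.5, 0.2]
gripper_width: 1.003
grasp_force: 0.0
[ 576.7152727  -309.22074673  250.62129383]
((143.58938598632812, 143.93991088867188), (176.7083282470703, 184.7893829345703), 33.08053207397461) [463.8 134.6 125. ]
```

```bash
python3 -m creep '{"slide":[[0,0.005,0.03],[0,0,0.06],[0,0,0.06],[0,0,0.06],[0,0,0.06],[0,0,0.06],[0,0,0.05],[0,0,0.03],[0,0,0.02],[0,0,0.01],[0,0,0],[0,0,0]],"roll":[0,0,0,0,0,0,0,0,0,0,0,0]}' && python3 -m creep '{"slide":[[0,0,0],[0,0,0],[0,0,0],[0,0,0],[0,0,0],[0,0,0],[0,0,0],[0,0,0],[0,0,0],[0,0,0]],"roll":[0,0,0,0,0,0,0,0,0,0]}' -1 35
```

```text
time: 24.05
position: [576.9, -313.3, 75.3]
ee_rot: [3.141, -0.0, 0.002]
force: [0.4, 0.6, -1.0]
gripper_width: 1.004
grasp_force: 0.0
time: 25.05
position: [576.8, -313.2, 75.3]
ee_rot: [3.141, -0.0, 0.002]
force: [-0.4, 1.7, 5.3]
gripper_width: 0.722
grasp_force: 37.7
```

```bash
python3 -m creep '{"slide":[[0,0,-0.01],[0,0,-0.03],[0,0,-0.06],[0,0,-0.06],[0,0,-0.06],[0,0,-0.06],[0,0,-0.06],[0,0,-0.04],[0,0,-0.02],[0,0,0]],"roll":[0,0,0,0,0,0,0,0,0,0]}' && python3 -m creep '{"slide":[[-0.01,-0.05,0],[-0.02,-0.08,0],[-0.03,-0.11,0],[-0.03,-0.11,0],[-0.03,-0.12,0],[-0.03,-0.12,0],[-0.03,-0.12,0],[-0.03,-0.12,0],[-0.03,-0.11,0],[-0.02,-0.09,0],[-0.012,-0.058,0],[-0.01,-0.03,0]],"roll":[0,0,0,0,0,0,0,0,0,0,0,0]}'; python3 -m creep '{"slide":[[0,0,0],[0,0,0],[0,0,0],[0,0,0]],"roll":[0,0,0,0]}'
python3 - <<'E'
from h import *
s=capture('side');p=manip.get_state()['position'];print(p)
hs=cv2.cvtColor(s['pixels'],cv2.COLOR_RGB2HSV).astype(int)
for dz in(4,8,12):
    q=p+[0,0,-63.3+dz];u,v=proj(s,q);r=hs[int(v)];e=[x for x in range(int(u)-22,int(u)+22) if r[x,1]<45 and r[x,2]>95]
    w=np.array([.9,.434,0])*25.5
    print(proj(s,q+w)[0].round(1),proj(s,q-w)[0].round(1),e[0],e[-1],len(e))
E
```

```text
time: 26.05
position: [576.8, -313.3, 235.9]
ee_rot: [3.141, -0.001, 0.003]
force: [-0.3, 0.0, -2.4]
gripper_width: 0.722
grasp_force: 38.7
time: 27.25
position: [462.7, 136.5, 233.8]
ee_rot: [-3.141, -0.005, 0.002]
force: [0.8, -0.2, -1.1]
gripper_width: 0.724
grasp_force: 38.7
time: 27.65
position: [464.1, 132.8, 234.4]
ee_rot: [3.141, -0.004, 0.0]
force: [0.4, -0.1, -1.7]
gripper_width: 0.725
grasp_force: 38.7
[464.06997678 133.04150918 234.48351504]
286.2 309.8 285 309 24
286.2 309.8 285 309 24
286.1 309.9 287 318 27
```

```bash
python3 -m creep '{"slide":[[0,-0.0015,0.02],[0,0,0.04],[0,0,0.03],[0,0,0.015],[0,0,0],[0,0,0]],"roll":[0,0,0,0,0,0]}'; python3 -m creep '{"slide":[[0,0,0.01],[0,0,0.01],[0,0,0.01],[0,0,0]],"roll":[0,0,0,0]}'
```

```text
time: 28.3
position: [463.9, 134.8, 192.6]
ee_rot: [-3.142, 0.001, -0.0]
force: [-0.1, 0.5, -1.8]
gripper_width: 0.721
grasp_force: 38.7
time: 28.7
position: [463.5, 134.7, 180.0]
ee_rot: [3.141, -0.0, -0.001]
force: [0.2, 0.2, -0.8]
gripper_width: 0.726
grasp_force: 38.8
```

```bash
python3 -m creep '{"slide":[[0,0,0.01],[0,0,0.01],[0,0,0.01],[0,0,0.01],[0,0,0.01],[0,0,0]],"roll":[0,0,0,0,0,0]}'; python3 -m creep '{"slide":[[0,0,0.0075],[0,0,0.0025],[0,0,0.0025],[0,0,0]],"roll":[0,0,0,0]}'; python3 -m creep '{"slide":[[0,0,0.002],[0,0,0.002],[0,0,0]],"roll":[0,0,0]}'
```

```text
time: 29.3
position: [463.5, 134.7, 159.9]
ee_rot: [3.141, -0.0, -0.001]
force: [-0.4, -0.1, -0.7]
gripper_width: 0.726
grasp_force: 38.8
time: 29.7
position: [463.8, 134.8, 155.4]
ee_rot: [3.142, -0.001, -0.0]
force: [-0.0, -1.2, -1.4]
gripper_width: 0.723
grasp_force: 38.8
time: 30.0
position: [463.7, 134.8, 153.8]
ee_rot: [-3.142, 0.0, 0.0]
force: [-0.1, 0.4, -1.8]
gripper_width: 0.723
grasp_force: 38.8
```

```bash
python3 -m creep '{"slide":[[0,0,0.002],[0,0,0]],"roll":[0,0]}'; python3 -m creep '{"slide":[[0,0,0.002],[0,0,0]],"roll":[0,0]}'; python3 -m creep '{"slide":[[0,0,0.001],[0,0,0]],"roll":[0,0]}'
```

```text
time: 30.2
position: [463.8, 134.8, 153.1]
ee_rot: [-3.142, 0.0, 0.0]
force: [-0.1, -1.0, -1.7]
gripper_width: 0.722
grasp_force: 38.8
time: 30.4
position: [463.8, 134.8, 152.4]
ee_rot: [-3.142, 0.0, -0.0]
force: [-0.5, 0.0, 0.1]
gripper_width: 0.723
grasp_force: 38.9
time: 30.6
position: [464.0, 134.7, 152.3]
ee_rot: [-3.142, 0.001, -0.001]
force: [-2.0, -1.7, 4.1]
gripper_width: 0.719
grasp_force: 39.2
```

Seated at 152.3, exactly as predicted. Release, rise, move clear and look.

```bash
python3 -m creep '{"slide":[[0,0,0],[0,0,0],[0,0,0],[0,0,0],[0,0,0],[0,0,0],[0,0,0],[0,0,0]],"roll":[0,0,0,0,0,0,0,0]}' 1; python3 -m creep '{"slide":[[0,0,-0.01],[0,0,-0.04],[0,0,-0.08],[0,0,-0.09],[0,0,-0.06],[0,0,-0.03],[0,0,0]],"roll":[0,0,0,0,0,0,0]}'; python3 -m creep '{"slide":[[0,0.05,0],[0,0.1,0],[0,0.1,0],[0,0.1,0],[0,0.1,0],[0,0.1,0],[0,0.05,0],[0,0,0],[0,0,0]],"roll":[0,0,0,0,0,0,0,0,0]}'
python3 - <<'E'
from h import *
a=capture('side')['pixels'][120:340,150:380];b=capture('top')['pixels'][100:340,85:460]
o=np.zeros((480,800,3),np.uint8);a=cv2.resize(a,None,fx=1.8,fy=1.8);o[:a.shape[0],:a.shape[1]]=a;o[:240,420:795]=b;cv2.imwrite('pics/end.png',o[:,:,::-1])
E
```

```text
time: 31.4
position: [463.7, 134.8, 151.9]
ee_rot: [3.142, -0.0, -0.0]
force: [-0.5, -1.0, -0.1]
gripper_width: 0.998
grasp_force: 0.0
time: 32.1
position: [464.5, 135.1, 277.8]
ee_rot: [-3.14, 0.001, -0.005]
force: [-0.5, 1.0, -0.7]
gripper_width: 1.001
grasp_force: 0.0
time: 33.0
position: [463.3, -104.9, 275.2]
ee_rot: [-3.141, 0.002, 0.002]
force: [0.2, -0.2, 1.2]
gripper_width: 1.0
grasp_force: 0.0
```

View pics/end.png

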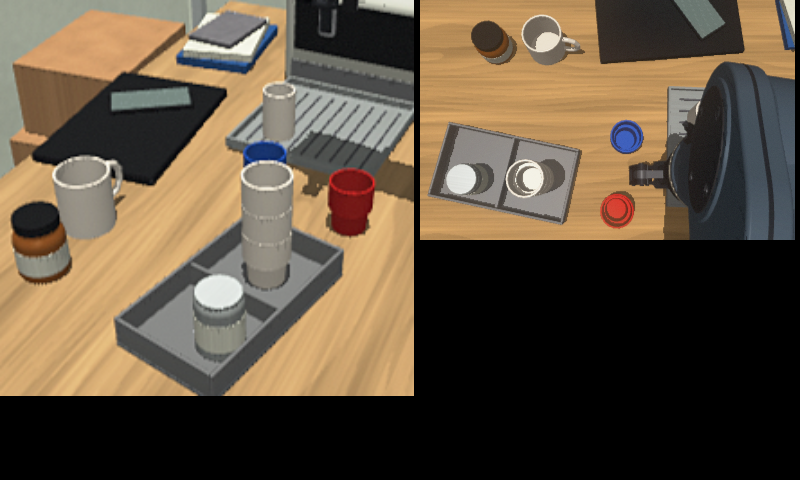

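The stack of three stands straight and seated in the empty bay, around (267,225) in the left pane. The beaker is still in the tray and the other items are where they were.

```bash
python3 -c "
from station import manip
print(manip.job_done())"
```

```text
the job is handed in; nothing more can be done
None
```

The three white tumblers are nested in one upright, fully seated stack on the floor of the caddy's empty bay; the beaker, tin, mug, jar and the blue and red look-alikes were left alone, and the job was handed in at about 33 s.

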